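# Take the barrel-handled gouge from the crowded tool rack

## Task

In this driftwood carving workshop the carver needs the gouge with the thick barrel-shaped handle. Lift it straight up out of the crowded tool rack, taking it through the open aisles in front of and behind its row, without knocking the rack hard or disturbing the slim gouges. Then lower it gently, blade first, into the single empty tool stand and leave it standing there upright with its handle resting on the stand.

Things in the scene. Friction and masses are not known exactly. Their poses are not given: they have to be found in the camera images.
- gouge: Tool to move, blade down in the rack: the only thick handle, a wooden barrel 38 mm in diameter, 72 tall (straight to 60, domed above). Origin: centre of the handle's flat underside, z up; 80 mm above the table when seated in rack or stand. Its round steel blade, 12 mm thick, reaches 65 mm below the origin, narrowing to 6 mm over the last 15. Free to lift, 3 mm play in its hole. 0.14 to 0.24 kg.
- slim_gouge: A loose bystander in another place of the same rack: wooden handle 24 mm in diameter and 70 mm tall with a steel hoop near the top. Origin as for the gouge, z up. It must stay in the rack.
- rack: Wooden rack fixed to the table, 150 (x) by 240 (y) mm, plate top at 80 mm; origin centre of underside. Two rows of 5 tools along y at x = -42, +42 mm, 42 mm apart; the rest are fixed slim handles, 19 to 22 mm thick, tops up to 152 mm above table. Gouge in an inner place of either row: gaps to row neighbours about 12 mm, too tight for fingers; over 50 mm free on its rack -x and +x sides.
- stand_mouth (a point): The empty wooden tool stand, fixed to the table, 120 x 120 mm: this point is the centre of its one hole at the level of the plate's upper face, 80 mm above the table, z up. The hole is round, 28 mm in diameter, through the 18 mm thick top plate, with 52 mm of free height under it.
Mind the look-alikes: they are no part of the job. What is shaped like the gouge but pink is not meant.

How it is judged:
By the outcome, as a careful person would: the job done as asked, in the order asked, and still so for the second after the job is handed in, with the robot touching nothing.
It also fails if it takes over 40 s, if anything falls off the work surface, if the arm or the gripper's body presses on something with over 40 N, if the wrist force passes 120 N, or if a joint passes its speed limit or range.

## Robot

A 6-joint arm with a two-finger parallel gripper is mounted at the origin on the work surface. World frame = base frame: x ahead of the robot, y to its left, z up, the work surface at z = 0. Lengths are in m, angles in rad, forces in N, time in s.
With the tool pointing down it reaches from about 0.325 to 0.775 m from the base axis. Payload 5.5 kg.
Tool frame: the origin (TCP) lies midway between the tips of the shut fingers; the grasp point (between the pads) lies 19 mm behind it; z points along the fingers, x is the direction in which the jaws open and shut, and the axes are right-handed (so a half turn about z gives the same grasp; the last joint's range is limited). The gripper opens to 88 mm and grips with 3 to 60 N. Pads are 20 mm wide; open, the fingers measure 115 mm over their backs; the gripper's body (75 mm by 178 mm) begins 61 mm behind the grasp point.
Start: joints at [1.073, 0.091, 1.231, -0, 1.82, -0.057], TCP at [0.256, 0.543, 0.223] pointing down, gripper open.
Joint ranges: [-2.87, 2.87], [-0.86, 2.18], [0.17, 2.46], [-1.51, 4.65], [0.06, 2.69], [-2.65, 2.65]. Speed limits (rad/s): [2.57, 2.57, 3.01, 3.14, 3.14, 3.14].

## Interface

Orientations are given as a 3x3 rotation matrix whose columns are the frame's x, y, z axes.
In Python, from rig import arm gives the robot as it stands.
- The arm moves only by the shell command python3 -m crank 'ROWS' [FORCE]. ROWS is a JSON object of lists of equal length, an entry for each row: "rot": the turn, a rotation vector about the tool's x, y, z in degrees, a list of three; "travel": the shift along the tool's x, y, z in m, a list of three; "fingers": the closure, from 0 (fully open) to 1 (shut). In form: {"rot": [[rx, ry, rz], ...], "travel": [[x, y, z], ...], "fingers": [fingers, ...]}. A call has 1 to 20 rows; each row is the pose to reach, as a shift and turn from the pose commanded when the call began, along the tool's axes at that moment; what a row does not reach only later rows make up. A row lasts 1/10 s, in which the tool goes at most 50 mm and 8.59 degrees, less where a joint would pass 70% of its speed; a pose out of reach is approached as far as the arm can. A call with a gripper value outside its range is refused whole. The fingers move at their own pace and stop on an object; FORCE is the grip in N (left out, the last holds). Time passes only in rows, so rows that repeat a pose let the fingers close. It gives the time, the measured TCP pose, the force and the opening at its end, in the units of the state.
- arm.get_state(): the state, without advancing time (a new reading comes with each control period).
- arm.camera(name): name is "scene" or "top" or "wrist"; returns a dict with "color" (480x640x3 uint8, blue, green, red), "vfov" (degrees; the focal length in pixels is half the picture's height over the tangent of half this angle, whatever the lens; pixels are square), "cx", "cy" (the principal point, pixels), "R" (3x3) and "t" (3): a world point X has camera coordinates R X + t. Camera axes: x right, y down, z forward; pixel columns grow to the right and rows downward; lengths in m; the calibration is good to about 2 mm. A picture is of the moment at which its call begins. There is no depth.
- arm.hand_in(): hands the job in, once; it reports no verdict.
The state is a dict: "time_s": time; "qpos": joint angles; "joint_velocities": joint speeds; "effort": joint torques, N m; "ee_pos": TCP position; "orientation": TCP orientation; "force": force on the tool from outside, world axes, zero at the start; "moment": the same for the moment, N m; "grip_width": finger opening in m.
Only numpy, scipy, OpenCV 4.12 (cv2) and the standard library are available. Lean on these libraries where they do the work, as an engineer would, in place of code of your own. Each camera call takes 0.05 s, during which the arm holds its last target. There are 200 camera calls.

## Working session

There is one attempt and no reset: what is moved stays moved. The work goes in short steps, Python scripts to look and compute and a shell command to move; the robot and the scene stay as the last step left them, time stands still between calls to the robot, and variables do not carry over. Pictures are saved under pics/ and viewed, about 8 in all and at most 12, crops included, and the job is handed in when it is done.

```bash
mkdir -p pics; ls
python3 - <<'E'
from rig import arm
import cv2,pickle
d={}
for n in("scene","top","wrist"):
    c=arm.camera(n);d[n]=c;cv2.imwrite(f"pics/{n}0.png",c["color"]);print(n,c["vfov"],c["cx"],c["cy"],c["R"],c["t"])
pickle.dump(d,open("c0.pkl","wb"));print(arm.get_state())
E
```

```text
pics
scene 49.45211498830168 306.542863186658 233.3355097767846 [[-0.80764572  0.58966524 -0.00181707]
 [ 0.45978481  0.62781728 -0.62804728]
 [-0.36919686 -0.50807516 -0.77817306]] [ 0.3806793  -0.20466487  1.01085991]
top 52.057420499195246 317.25447131978734 234.8165871167372 [[ 0.00893686 -0.99995927 -0.00125852]
 [-0.97744419 -0.00847005 -0.21102396]
 [ 0.2110047   0.00311603 -0.97748008]] [0.03984619 0.5062264  0.83633814]
wrist 69.47140709334359 322.6842787388178 236.49762416109596 [[ 0.42706984  0.90421774 -0.00127866]
 [ 0.86337096 -0.40735651  0.2977436 ]
 [ 0.26870417 -0.12826127 -0.95464502]] [-0.59994428 -0.03610135  0.39247005]
{'time_s': 0.15, 'qpos': array([ 1.07328240e+00,  9.17098227e-02,  1.23156914e+00, -2.82177260e-05,
        1.81983150e+00, -5.66625346e-02]), 'joint_velocities': array([ 3.06388370e-04, -7.32143271e-05, -2.01717200e-03,  1.41257333e-03,
        1.28387889e-03, -2.30456842e-04]), 'effort': array([ 1.28668631e-03, -4.47047174e+01, -4.06904984e+01,  6.98767067e-02,
        2.74771027e-02, -1.14313348e-04]), 'ee_pos': array([0.25590868, 0.54244092, 0.22177499]), 'orientation': array([[ 4.26715346e-01,  9.04385716e-01, -7.00330589e-04],
       [ 9.04384715e-01, -4.26715917e-01, -1.34685866e-03],
       [-1.51692195e-03, -5.86430187e-05, -9.99998848e-01]]), 'force': array([-0.03524301, -0.67391941, -0.80847744]), 'moment': array([-0.01818791,  0.00516012, -0.04152164]), 'grip_width': 0.08770877884927904}
```

View pics/top0.png

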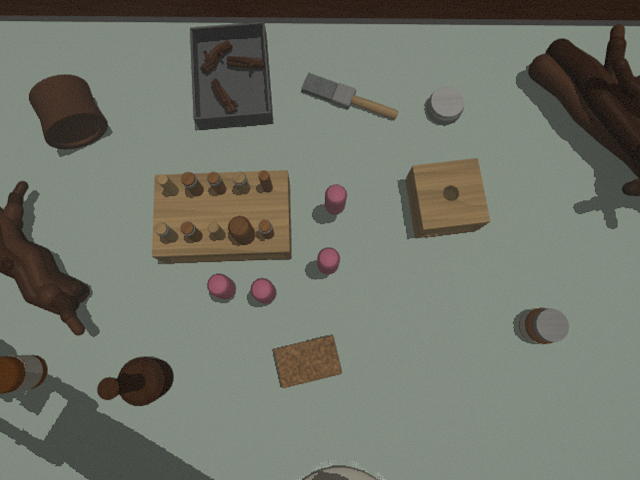

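View pics/scene0.png

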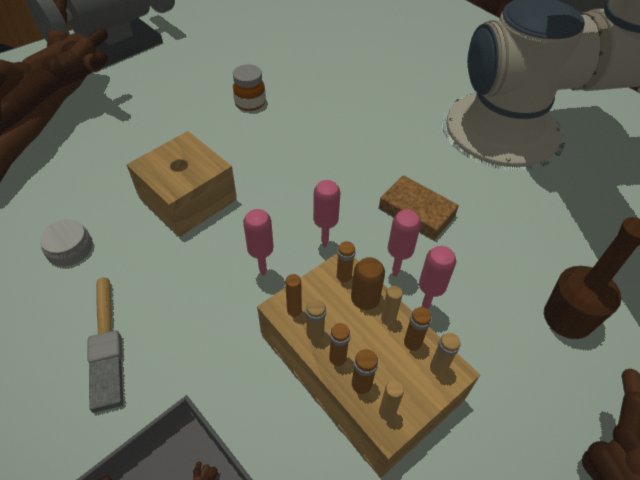

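Top view: the rack spans about (155–290, 172–255). The gouge is the thick handle at (241,230), in the near row, second from the right. The stand hole is at (451,193). Pink decoys stand near the rack, for example at (262,291) and (328,260). I'll enlarge crops to measure.

Run:
```python
import cv2,pickle,numpy as np
d=pickle.load(open("c0.pkl","rb"))
t=d["top"]["color"];s=d["scene"]["color"]
f=lambda im,x,y,w,h,k:cv2.convertScaleAbs(cv2.resize(im[y:y+h,x:x+w],None,fx=k,fy=k,interpolation=cv2.INTER_CUBIC),alpha=1.3)
a=f(t,150,160,200,150,4)
b=np.hstack([f(s,240,170,240,300,2)[:600,:480],np.zeros((600,320,3),np.uint8)])
b[:270,500:800]=f(t,400,150,100,90,3);b[280:580,500:800]=f(s,120,125,100,100,3)[:300,:300] if True else 0
cv2.imwrite("pics/a.png",a);cv2.imwrite("pics/b.png",b)
```

```text
(no output)
```

View pics/a.png

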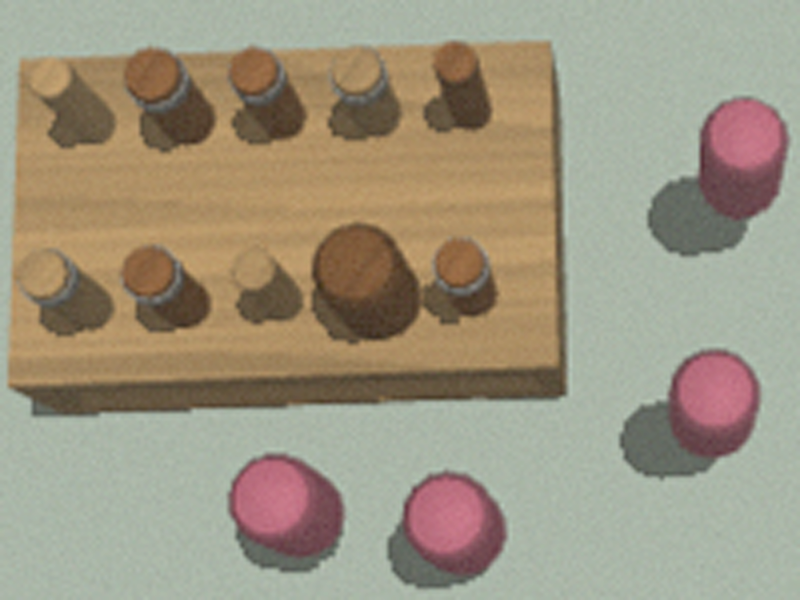

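View pics/b.png

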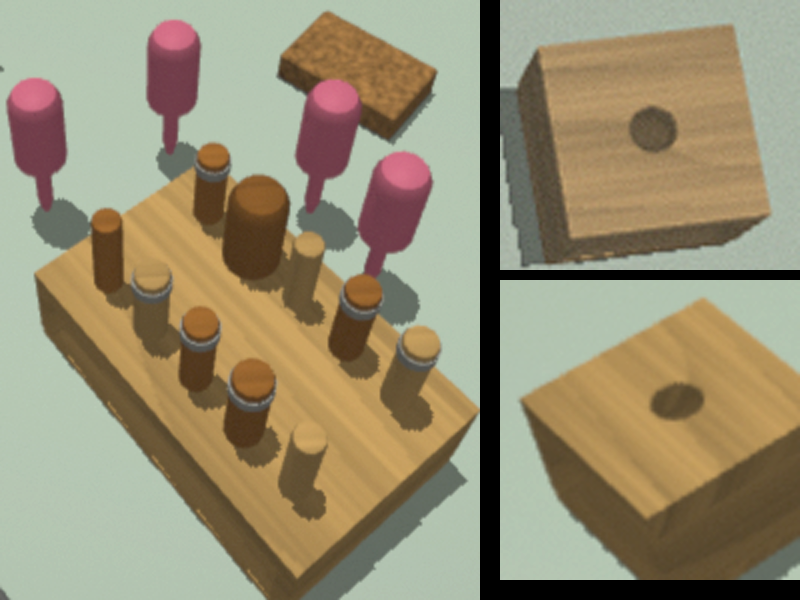

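```bash
cat > h.py <<'E'
import numpy as np
def ray(c,u,v):
    f=240/np.tan(np.radians(c["vfov"]/2));R=np.array(c["R"]);t=np.array(c["t"])
    return -R.T@t, R.T@np.array([(u-c["cx"])/f,(v-c["cy"])/f,1])
def at(c,u,v,z):
    o,d=ray(c,u,v);return (o+d*(z-o[2])/d[2])[:2]
def proj(c,X):
    f=240/np.tan(np.radians(c["vfov"]/2));p=np.array(c["R"])@X+c["t"];return c["cx"]+f*p[0]/p[2],c["cy"]+f*p[1]/p[2]
E
python3 - <<'E'
import pickle,numpy as np
from h import *
np.set_printoptions(precision=4,suppress=True)
d=pickle.load(open("c0.pkl","rb"));T,S=d["top"],d["scene"]
A=lambda x,y:((x+.5)/4-.5+150,(y+.5)/4-.5+160)
B=lambda x,y:((x+.5)/2-.5+240,(y+.5)/2-.5+170)
P=np.array([at(T,*A(*p),.08) for p in[(22,60),(551,42),(560,368),(10,386)]])
Q=np.array([at(S,*B(*p),.08) for p in[(37,275),(478,410),(298,578)]])
print(P,"scene",Q)
M=np.array([[.075,.12],[.075,-.12],[-.075,-.12],[-.075,.12]])
m=P.mean(0);U,s,V=np.linalg.svd(M.T@(P-m));R=V.T@U.T
print("rack",m,"yaw",np.degrees(np.arctan2(R[1,0],R[0,0])),"res",P-m-M@R.T)
g=m+R@[-.042,-.042];print("gouge",g,"px bottom,top",proj(T,[*g,.08]),proj(T,[*g,.152]),proj(S,[*g,.152]))
print("meas dome: top",at(T,*A(356,268),.15),"scene",at(S,*B(258,197),.148))
print("stand",at(T,451,193.3,.08),at(S,179,165.3,.08))
c=np.array([at(T,(x-500)/3+400,y/3+150,.08) for x,y in[(541,47),(733,26),(770,214),(570,238)]]);print(c,c.mean(0))
for p in[(268,495),(450,515),(742,135),(713,390)]:print("pink",at(T,*A(*p),.13), (R.T@(at(T,*A(*p),.13)-m)))
E
```

```text
[[0.6089 0.338 ]
 [0.6195 0.0993]
 [0.4698 0.0922]
 [0.4598 0.3316]] scene [[0.6218 0.1014]
 [0.463  0.3305]
 [0.6107 0.3385]]
rack [0.5395 0.2153] yaw 2.513266541536006 res [[-0.0002 -0.0004]
 [-0.0002  0.0007]
 [-0.      0.0001]
 [ 0.0005 -0.0003]]
gouge [0.4994 0.1715] px bottom,top (np.float64(244.87222216324074), np.float64(234.67749035783794)) (np.float64(238.39764033434045), np.float64(225.2570791402653)) (np.float64(372.14495887677754), np.float64(264.50512795488544))
meas dome: top [0.4976 0.1713] scene [0.5041 0.1713]
stand [ 0.5783 -0.1945] [ 0.5821 -0.1933]
[[ 0.63   -0.1294]
 [ 0.6444 -0.2461]
 [ 0.5273 -0.2609]
 [ 0.5118 -0.1425]] [ 0.5783 -0.1947]
pink [0.4076 0.2063] [-0.1322 -0.0032]
pink [0.4002 0.1323] [-0.1429 -0.0767]
pink [0.5611 0.0146] [ 0.0128 -0.2014]
pink [0.4522 0.0263] [-0.0955 -0.1849]
```

```bash
python3 -m crank '{"rot":[[0,0,0],[0,0,0],[0,0,8],[0,0,16],[0,0,24],[0,0,32],[0,0,40],[0,0,48],[0,0,56],[0,0,62.2],[0,0,62.2],[0,0,62.2],[0,0,62.2],[0,0,62.2],[0,0,62.2],[0,0,62.2]],"travel":[[0,0,-0.04],[0,0,-0.08],[-0.023,0.038,-0.1],[-0.046,0.076,-0.1],[-0.069,0.114,-0.1],[-0.092,0.152,-0.1],[-0.115,0.19,-0.1],[-0.138,0.228,-0.1],[-0.161,0.266,-0.1],[-0.184,0.304,-0.1],[-0.207,0.342,-0.1],[-0.2305,0.3793,-0.08],[-0.2305,0.3793,-0.04],[-0.2305,0.3793,-0.01],[-0.2305,0.3793,-0.01],[-0.2305,0.3793,-0.01]],"fingers":[0,0,0,0,0,0,0,0,0,0,0,0,0,0,0,0]}'
python3 - <<'E'
from rig import arm
import cv2,pickle
d={n:arm.camera(n) for n in("wrist",)}
pickle.dump(d,open("c1.pkl","wb"));cv2.imwrite("pics/w1.png",d["wrist"]["color"])
s=arm.get_state();print(s["ee_pos"],s["orientation"],s["force"])
from h import *
for g in[(.5005,.172,.08),(.5005,.172,.152)]:print(proj(d["wrist"],g))
E
```

```text
time_s: 1.75
ee_pos: [0.5004, 0.1724, 0.233]
orientation: [[0.999, 0.045, -0.001], [0.045, -0.999, -0.0], [-0.001, 0.0, -1.0]]
force: [-0.6, 0.2, 0.5]
grip_width: 0.0878
[0.5009512  0.17269535 0.23450413] [[ 9.98990658e-01  4.48761984e-02  1.94741780e-03]
 [ 4.48752045e-02 -9.98992449e-01  5.51148925e-04]
 [ 1.97018914e-03 -4.63201855e-04 -9.99997952e-01]] [-0.01248194  0.86131752 -0.41295957]
(np.float64(322.5458179862627), np.float64(220.79176640657437))
(np.float64(322.5567296676326), np.float64(245.33999128542507))
```

View pics/w1.png

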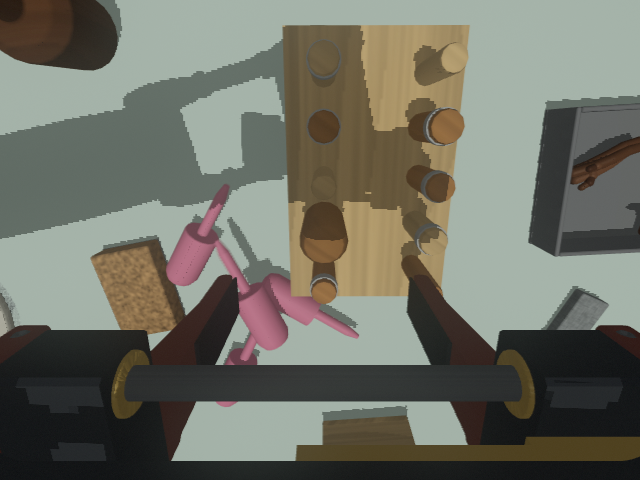

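The pinks were never supported and have toppled on their own; I felt no contact force. They now lie flat on the table by the rack, below finger height. The gouge dome appears at (324,243) against a predicted (322,245), so alignment is good. Descending and gripping.

```bash
python3 -m crank '{"rot":[[0,0,0],[0,0,0],[0,0,0],[0,0,0],[0,0,0],[0,0,0],[0,0,0],[0,0,0],[0,0,0],[0,0,0],[0,0,0],[0,0,0],[0,0,0],[0,0,0],[0,0,0],[0,0,0],[0,0,0],[0,0,0]],"travel":[[0,0,0.02],[0,0.0,0.045],[0,0,0.07],[0,0,0.095],[0,0,0.115],[0,0,0.128],[0,0,0.135],[0,0,0.135],[0,0,0.135],[0,0,0.135],[0,0,0.135],[0,0,0.135],[0,0,0.135],[0,0,0.135],[0,0,0.135],[0,0,0.135],[0,0,0.135],[0,0,0.135]],"fingers":[0,0,0,0,0,0,0,0,0.3,0.4,0.5,0.6,1,1,1,1,1,1]}' 25
```

```text
time_s: 3.6
ee_pos: [0.5007, 0.1723, 0.0977]
orientation: [[0.999, 0.044, 0.0], [0.044, -0.999, -0.0], [0.0, 0.0, -1.0]]
force: [0.2, -0.2, 0.1]
grip_width: 0.0378
```

```bash
python3 -m crank '{"rot":[[0,0,0],[0,0,0],[0,0,0],[0,0,0],[0,0,0],[0,0,0],[0,0,0],[0,0,0],[0,0,0],[0,0,0],[0,0,0],[0,0,0]],"travel":[[0,0,-0.005],[0,0,-0.012],[0,0,-0.025],[0,0,-0.04],[0,0,-0.06],[0,0,-0.08],[0,0,-0.1],[0,0,-0.12],[0,0,-0.14],[0,0,-0.16],[0,0,-0.17],[0,0,-0.17]],"fingers":[1,1,1,1,1,1,1,1,1,1,1,1]}'
```

```text
time_s: 4.8
ee_pos: [0.5013, 0.1725, 0.2703]
orientation: [[0.999, 0.044, 0.004], [0.044, -0.999, 0.001], [0.004, -0.001, -1.0]]
force: [0.5, 0.2, -1.2]
grip_width: 0.038
```

```bash
python3 -m crank '{"rot":[[0,0,0],[0,0,0],[0,0,0],[0,0,0],[0,0,0],[0,0,0],[0,0,0],[0,0,0],[0,0,0],[0,0,0],[0,0,0],[0,0,0],[0,0,0],[0,0,0],[0,0,0],[0,0,0],[0,0,0],[0,0,0],[0,0,0],[0,0,0]],"travel":[[0.002,0.01,0],[0.005,0.03,0],[0.009,0.055,0],[0.014,0.08,0],[0.018,0.105,0],[0.022,0.13,0],[0.027,0.155,0],[0.031,0.18,0],[0.035,0.205,0],[0.039,0.23,0],[0.043,0.255,0],[0.048,0.28,0],[0.052,0.305,0],[0.056,0.33,0],[0.060,0.35,0],[0.062,0.362,0],[0.063,0.369,0],[0.063,0.369,0.02],[0.063,0.369,0.05],[0.063,0.369,0.05]],"fingers":[1,1,1,1,1,1,1,1,1,1,1,1,1,1,1,1,1,1,1,1]}'
python3 - <<'E'
from rig import arm
import cv2,pickle,numpy as np
d={n:arm.camera(n) for n in("wrist","scene","top")}
pickle.dump(d,open("c2.pkl","wb"))
s=arm.get_state();print(s["ee_pos"],s["orientation"][:,2],s["force"])
f=lambda im,x,y,w,h,k:cv2.convertScaleAbs(cv2.resize(im[y:y+h,x:x+w],None,fx=k,fy=k,interpolation=cv2.INTER_CUBIC),alpha=1.4)
b=np.hstack([f(d["scene"]["color"],90,40,200,300,2),f(d["wrist"]["color"],160,60,200,300,2)])
cv2.imwrite("pics/c.png",b)
from h import *
for n in d:print(n,proj(d[n],[.58,-.194,.08]))
p=s["ee_pos"]
for dz in(-.018,-.083,.05):print(dz,proj(d["scene"],p+[0,0,dz]),proj(d["wrist"],p+[0,0,dz]))
E
```

```text
time_s: 6.8
ee_pos: [0.5785, -0.1923, 0.2124]
orientation: [[0.999, 0.045, -0.008], [0.045, -0.999, 0.003], [-0.008, -0.004, -1.0]]
force: [-0.7, 0.2, -2.8]
grip_width: 0.0379
[ 0.58024884 -0.19312166  0.219026  ] [ 1.07255154e-03 -2.86960157e-04 -9.99999384e-01] [ 0.15202898  0.24536773 -1.53008714]
wrist (np.float64(325.144808037657), np.float64(228.67770926206617))
scene (np.float64(179.98086544518907), np.float64(164.49754796875936))
top (np.float64(450.6955328833794), np.float64(192.4085342996637))
-0.018 (np.float64(163.81305711947002), np.float64(102.48184740043806)) (np.float64(325.78616655054464), np.float64(286.6594679110613))
-0.083 (np.float64(173.0423449352794), np.float64(137.84062299716152)) (np.float64(325.5814033749828), np.float64(248.3261770833067))
0.05 (np.float64(152.6998473696134), np.float64(59.90548641282248)) (np.float64(326.21606262692376), np.float64(367.13942372506403))
```

View pics/c.png

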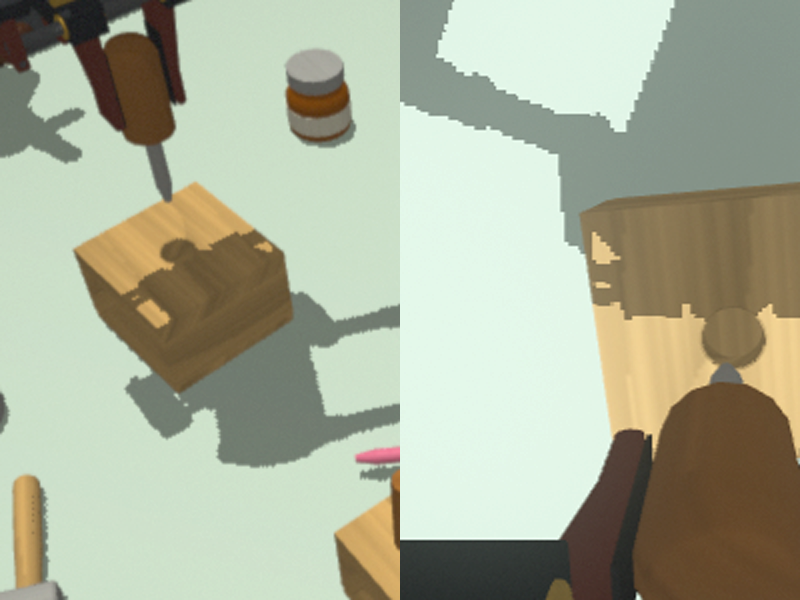

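Wrist view: hole at (326.5,228.5), blade tip at (323,243). The blade sits about 2 mm toward −x, so I'll correct that and lower it while watching the force.

```bash
python3 -m crank '{"rot":[[0,0,0],[0,0,0],[0,0,0],[0,0,0],[0,0,0],[0,0,0],[0,0,0],[0,0,0],[0,0,0],[0,0,0]],"travel":[[0.002,0.001,0],[0.002,0.001,0.015],[0.002,0.001,0.03],[0.002,0.001,0.045],[0.002,0.001,0.06],[0.002,0.001,0.075],[0.002,0.001,0.09],[0.002,0.001,0.1],[0.002,0.001,0.105],[0.002,0.001,0.105]],"fingers":[1,1,1,1,1,1,1,1,1,1]}'
python3 - <<'E'
from rig import arm
s=arm.get_state();print(s["ee_pos"],s["force"],s["moment"])
E
```

```text
time_s: 7.95
ee_pos: [0.5817, -0.1943, 0.1117]
orientation: [[0.999, 0.044, -0.001], [0.044, -0.999, 0.0], [-0.001, -0.001, -1.0]]
force: [-0.2, 0.7, -1.5]
grip_width: 0.0378
[ 0.58174313 -0.19429329  0.11173965] [-0.22304523  0.69216104 -1.51259215] [-0.08577163  0.0681759   0.0602773 ]
```

```bash
python3 -m crank '{"rot":[[0,0,0],[0,0,0],[0,0,0],[0,0,0],[0,0,0],[0,0,0],[0,0,0]],"travel":[[0,0,0.005],[0,0,0.009],[0,0,0.011],[0,0,0.012],[0,0,0.013],[0,0,0.013],[0,0,0.013]],"fingers":[1,1,1,1,1,1,1]}'
python3 - <<'E'
from rig import arm
import cv2,pickle,numpy as np
d={n:arm.camera(n) for n in("wrist","scene")}
f=lambda im,x,y,w,h,k:cv2.convertScaleAbs(cv2.resize(im[y:y+h,x:x+w],None,fx=k,fy=k,interpolation=cv2.INTER_CUBIC),alpha=1.4)
cv2.imwrite("pics/d.png",np.hstack([f(d["scene"]["color"],110,80,130,195,3),f(d["wrist"]["color"],230,160,195,292,2)[:585]]))
s=arm.get_state();print(s["ee_pos"],s["force"])
E
```

```text
time_s: 8.65
ee_pos: [0.5821, -0.1944, 0.0998]
orientation: [[0.999, 0.044, 0.0], [0.044, -0.999, -0.0], [0.0, 0.0, -1.0]]
force: [0.3, 0.2, -0.5]
grip_width: 0.0379Traceback (most recent call last):
  File "<stdin>", line 5, in <module>
    return _nx.concatenate(arrs, 1, dtype=dtype, casting=casting)
           ~~~~~~~~~~~~~~~^^^^^^^^^^^^^^^^^^^^^^^^^^^^^^^^^^^^^^^
ValueError: all the input array dimensions except for the concatenation axis must match exactly, but along dimension 0, the array at index 0 has size 585 and the array at index 1 has size 584
```

```bash
python3 -m crank '{"rot":[[0,0,0],[0,0,0],[0,0,0]],"travel":[[0,0,0.001],[0,0,0.001],[0,0,0.001]],"fingers":[1,1,1]}'
python3 -m crank '{"rot":[[0,0,0],[0,0,0],[0,0,0]],"travel":[[0,0,0.0007],[0,0,0.0007],[0,0,0.0007]],"fingers":[1,1,1]}'
python3 - <<'E'
from rig import arm
import cv2,pickle,numpy as np
d={n:arm.camera(n) for n in("wrist","scene")}
f=lambda im,x,y,w,h,k:cv2.convertScaleAbs(cv2.resize(im[y:y+h,x:x+w],None,fx=k,fy=k,interpolation=cv2.INTER_CUBIC),alpha=1.4)
cv2.imwrite("pics/d.png",np.hstack([f(d["scene"]["color"],110,80,130,195,3)[:584],f(d["wrist"]["color"],230,160,195,292,2)[:584]]))
s=arm.get_state();print(s["ee_pos"],s["force"])
E
```

```text
time_s: 9.05
ee_pos: [0.582, -0.1944, 0.0986]
orientation: [[0.999, 0.044, -0.0], [0.044, -0.999, 0.0], [-0.0, -0.0, -1.0]]
force: [1.0, 0.5, -2.1]
grip_width: 0.038
time_s: 9.35
ee_pos: [0.582, -0.1944, 0.0979]
orientation: [[0.999, 0.044, -0.0], [0.044, -0.999, 0.0], [-0.0, -0.0, -1.0]]
force: [0.1, -0.4, -1.9]
grip_width: 0.0379
[ 0.58208228 -0.19439283  0.09797112] [ 0.07077126 -0.08521319 -2.32356569]
```

View pics/d.png

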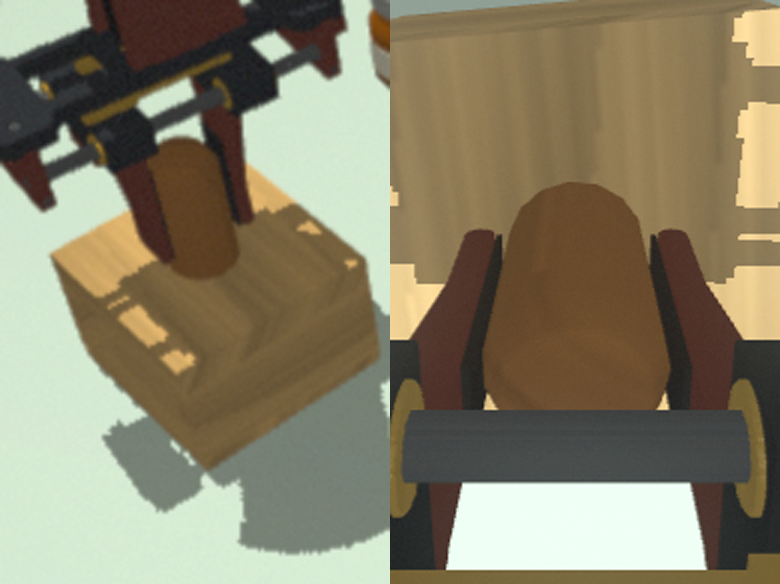

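The handle covers the hole and is just about on the plate. The force still shows its weight, so I'll lower it the last fraction.

```bash
for i in 1; do python3 -m crank '{"rot":[[0,0,0],[0,0,0],[0,0,0]],"travel":[[0,0,0.0007],[0,0,0.0007],[0,0,0.0007]],"fingers":[1,1,1]}'; done
```

```text
time_s: 9.75
ee_pos: [0.5821, -0.1944, 0.0976]
orientation: [[0.999, 0.044, 0.0], [0.044, -0.999, -0.0], [0.0, 0.0, -1.0]]
force: [-0.9, 0.5, 1.3]
grip_width: 0.0377
```

The force changed from −2 to +1.3 N, so it's seated. Releasing, then retreating straight up.

```bash
python3 -m crank '{"rot":[[0,0,0],[0,0,0],[0,0,0],[0,0,0],[0,0,0],[0,0,0],[0,0,0],[0,0,0],[0,0,0],[0,0,0],[0,0,0],[0,0,0],[0,0,0],[0,0,0],[0,0,0],[0,0,0]],"travel":[[0,0,0],[0,0,0],[0,0,0],[0,0,0],[0,0,0],[0,0,0],[0,0,0],[0,0,0],[0,0,-0.01],[0,0,-0.03],[0,0,-0.05],[0,0,-0.08],[0,0,-0.11],[0,0,-0.14],[0,0,-0.15],[0,0,-0.15]],"fingers":[0.54,0.5,0.45,0.4,0.3,0.2,0,0,0,0,0,0,0,0,0,0]}'
python3 - <<'E'
from rig import arm
import cv2,pickle,numpy as np
d={n:arm.camera(n) for n in("wrist","scene","top")}
f=lambda im,x,y,w,h,k:cv2.convertScaleAbs(cv2.resize(im[y:y+h,x:x+w],None,fx=k,fy=k,interpolation=cv2.INTER_CUBIC),alpha=1.4)
cv2.imwrite("pics/e.png",np.hstack([f(d["scene"]["color"],100,80,400,390,1.5)[:580],f(d["wrist"]["color"],230,100,100,290,2)[:580]]))
s=arm.get_state();print(s["ee_pos"],s["force"],s["grip_width"])
E
```

```text
time_s: 11.35
ee_pos: [0.5827, -0.1946, 0.2497]
orientation: [[0.999, 0.044, 0.004], [0.044, -0.999, -0.002], [0.004, 0.002, -1.0]]
force: [-0.3, -0.3, -0.1]
grip_width: 0.0877
[ 0.58164521 -0.19424845  0.24506049] [ 0.56624277 -0.01523372 -1.03201211] 0.08768612108032946
```

View pics/e.png

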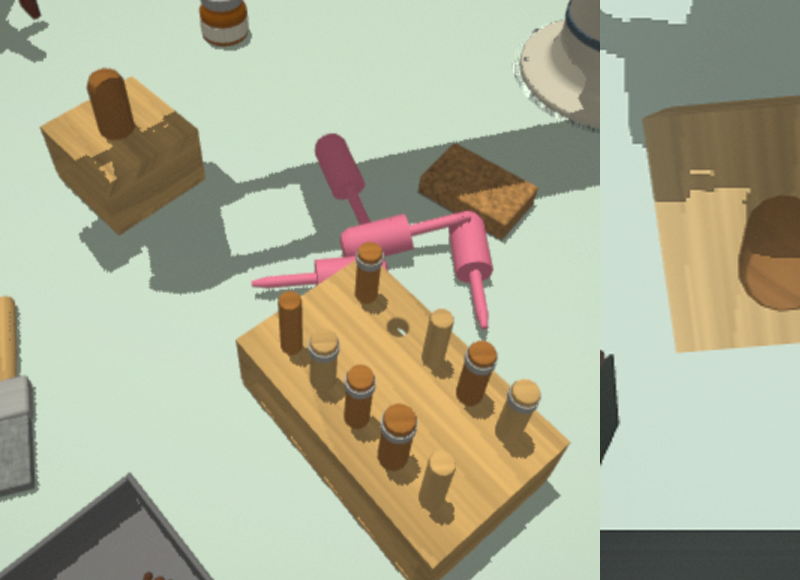

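The gouge stands upright and seated in the stand, and all nine slim handles are still upright in the rack. The gripper is clear and open, and the pinks lie at rest on the table.

```bash
python3 -c "
from rig import arm
print(arm.hand_in())"
```

```text
the job is handed in; nothing more can be done
None
```

I lifted the barrel-handled gouge straight up out of the rack, gripping it from the aisles on either side of its row. I then lowered it blade first into the empty stand, let go, backed straight up and handed in at about 11.5 s.

**Last checks:** the final pictures showed the gouge standing upright with its handle on the stand. All nine slim handles were upright in the rack, and the gripper was open and about 95 mm above the handle. The wrist force readings stayed under about 3 N throughout; when the handle touched the stand, the vertical force went from about −2 N to +1.3 N.

**What disagreed:**
- **Camera positions:** the top and scene cameras placed the stand's hole about 4 mm apart in x. I used the average, then corrected it by about 2 mm from the wrist camera.
- **Pink look-alikes:** all four stood upright at first but had toppled by my second look. The force reading then was under 1 N and they appeared to be balanced on their blades, so I believe they fell on their own. They stayed on the table.

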